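# Fit the bay cover of an amplifier under its lip

## Robot

A 7-joint arm with a two-finger parallel gripper is mounted at the origin on the work surface. World frame = base frame: x ahead of the robot, y to its left, z up, the work surface at z = 0. Lengths are in mm, angles in rad, forces in N, time in s.
With the tool pointing down it reaches from about 375 to 925 mm from the base axis. Payload 3.1 kg.
Tool frame: the origin (TCP) lies on the centre line of the jaws, within the pads' length; the fingertips stand 14 mm ahead of it and the grasp point (between the pads) lies 5 mm behind it; z points along the fingers, y is the line along which they close (so a half turn about z gives the same grasp; the last joint's range is limited). The gripper opens to 85 mm and grips with 20 to 120 N. Pads are 22 mm wide; open, the fingers measure 114 mm over their backs; the gripper's body (76 mm by 85 mm) begins 54 mm behind the grasp point. The pads swing forward as they close: fully open they stand 13 mm farther back than shut.
Start: joints at [1.218, 0.383, 0.044, 1.598, -0.018, 1.161, -0.05], TCP at [163.853, -629.011, 245.269] pointing down, gripper open.
Joint ranges: [-2.61, 2.61], [-0.41, 2.15], [-1.48, 1.57], [0, 2.5], [-1.57, 4.71], [0.05, 1.97], [-2.85, 2.85]. Speed limits (rad/s): [2.79, 2.79, 3.14, 3.14, 3.14, 3.14, 3.14].

## Interface

Orientations are given as a unit quaternion [w, x, y, z].
In Python, from rig import bot, cams, close_job gives the robot as it stands.
- The arm moves only by the tool drive_tool, never from a script. Its argument "steps" is text: rows parted by semicolons, each of 7 numbers parted by spaces: the opening, from -1 (shut) to 1 (fully open), then the shift along the tool's x, y, z in m, then the turn, a rotation vector about the tool's x, y, z in degrees. A call has 1 to 10 rows; each row shifts and turns the commanded pose from where the row before left it, along the tool's axes as they then stand; what a row does not reach is not made up. A row lasts 1/8 s, in which the tool goes at most 62.5 mm and 10.7 degrees, less where a joint would pass 70% of its speed; a pose out of reach is approached as far as the arm can. A call with a gripper value outside its range is refused whole. The fingers move at their own pace and stop on an object; "newtons" is the grip in N (left out, the last holds). Time passes only in rows, so rows that do not move let the fingers close. It gives the time, the measured TCP pose, the force, the opening and the grip force at its end, in the units of the state.
- bot.sense(): the state, without advancing time (a new reading comes with each control period).
- cams.get_image(name): name is "side" or "top" or "wrist"; returns the picture (400x640x3 uint8, blue, green, red); there is no depth.
- cams.camera_params(name): a dict with "fx", "fy", "cx", "cy" (pixels), "extrinsics" (4x4, takes a point from world to camera coordinates). Camera axes: x right, y down, z forward; pixel columns grow to the right and rows downward; lengths in mm; the calibration is good to about 2 mm. A picture is of the moment at which its call begins: read the wrist's pose just before it. camera_params takes no time and is no camera call; for the wrist camera it gives the pose at the moment of the call.
- close_job(): hands the job in; it is judged then, once.
The state is a dict: "time_s": time; "qpos": joint angles; "joint_velocities": joint speeds; "tau": joint torques, N m; "eef_pos": TCP position; "orientation": TCP orientation; "wrist_force": force on the tool from outside, world axes, zero at the start; "ft_torque": the same for the moment, N m; "gripper_width": finger opening in mm; "gripper_force": force on a finger pad.
Only numpy, scipy, OpenCV 4.12 (cv2) and the standard library are available. Lean on these libraries where they do the work, as an engineer would, in place of code of your own. Each camera call takes 0.05 s, during which the arm holds its last target. There are 200 camera calls.

## Task

Close the open bay of the amplifier on the bench with the longer of the two bare metal covers: carry it over tilted, put its low end in under the overhanging lip, then level it so that it lies flat on the ledge inside the bay, grip bar up, and let go. Leave the short cover where it lies.

Things in the scene. Friction and masses are not known exactly. Their poses are not given: they have to be found in the camera images.
- cover: Longer cover, the one to fit: bare metal plate 136 (x) x 100 (y) x 5 mm, about 0.3 kg, flat on the bench, both ends alike. Black grip bar along x over its middle, 60 mm long, 14 mm wide, 20 to 44 mm above the underside; grip it across y, fingertips at least 15 mm above the underside. Origin: centre of the underside, z up.
- short_cover: Cover for another machine, not to be used: same plate and same grip bar but only 88 mm long (x) and 100 mm wide (y). Origin: centre of its underside, z up.
- bay (a point): Centre of the open bay, at ledge level, 40 mm above the bench, in a dark fixed case 186 x 150 mm. x along the bay away from the lip, z up. Bay: 160 mm between end walls (x -80 to 80), 118 mm between side walls. Above the ledge the +x end wall rises 28 mm (panel with knobs outside it: 32), side walls 12. The ledge is 20 to 26 mm wide all round; below it, circuit parts.
- lip (a point): Middle of the lip's free edge, on its underside, axes as the bay's: 40 mm to -x of the bay point and 24 mm above the ledge. The lip, 4 mm thick, spans the bay's width at its end towards the robot and covers x -80 to -40, leaving 120 mm open. Tilted about 20 degrees, the cover's low end goes down at x -32, slides in to x -68, then the other end swings down.
Mind the look-alikes: they are no part of the job. Leave any red or turquoise look-alike of the cover alone.

How it is judged (in metres and radians):
On the way:
1. the cover is in the mouth of the bay, tilted by more than 4 degrees (its centre within 40 mm of the bay's centre and less than 45 mm above the ledge) (angle between cover's own z axis and vertical above 0.07 rad and horizontal distance between cover and bay below 0.04 m and z of cover in the frame of bay between -0.01 and 0.045 m), for 0.1 s.
At the end, for the whole second after the job is handed in: The long cover rests still on the bay ledge, bar up, one end under the lip: origin within 16 mm of the bay centre lengthwise, 14 mm across, 4 mm in height; level within 3.4 degrees, in line with the bay within 12 degrees. The short cover has not moved more than 25 mm (x of cover in the frame of bay between -0.016 and 0.016 m and y of cover in the frame of bay between -0.014 and 0.014 m and z of cover in the frame of bay between -0.004 and 0.004 m and angle between cover's own z axis and vertical below 0.06 rad and angle between the x axis of cover and the x axis of bay, either way round below 0.21 rad and linear speed of cover below 0.02 m/s); the robot touches nothing.
It fails at once if the short cover is moved by more than 25 mm (distance of short_cover from where it was at the start of the episode above 0.025 m).
It also fails if it takes over 40 s, if anything falls off the work surface, if the arm or the gripper's body presses on something with over 40 N, if the wrist force passes 120 N, or if a joint passes its speed limit or range.

## Working session

There is one attempt and no reset: what is moved stays moved. The work goes in short steps, Python scripts to look and compute and a tool call to move; the robot and the scene stay as the last step left them, time stands still between calls to the robot, and variables do not carry over. Pictures are saved under pics/ and viewed, at most 10 in all, crops included, and the job is handed in when it is done.

Besides the shell and the picture viewer there is one more tool, called after "Request:" by a JSON object that holds its "method" and its "body", one argument or row to a line. drive_tool: Moves the arm, as the interface text tells. Its arguments: {"type":"object","properties":{"steps":{"type":"string"},"newtons":{"type":"number"}},"required":["steps"]}

```bash
mkdir -p pics; ls; python3 - <<'E'
from rig import bot,cams
import cv2
for n in("top","side"):
    cv2.imwrite(f"pics/{n}0.png",cams.get_image(n)); p=cams.camera_params(n);print(n,p)
s=bot.sense();print(s)
E
```

```text
pics
top {'fx': 506.2363726781935, 'fy': 506.2363726781935, 'cx': 324.9061085704864, 'cy': 204.05906217658588, 'extrinsics': array([[-2.24421566e-02, -9.99708666e-01, -8.88445389e-03,
         1.65866793e+01],
       [-9.94334069e-01,  2.32433395e-02, -1.03728042e-01,
         4.36771428e+02],
       [ 1.03904327e-01,  6.50623422e-03, -9.94566016e-01,
         1.39123237e+03],
       [ 0.00000000e+00,  0.00000000e+00,  0.00000000e+00,
         1.00000000e+00]])}
side {'fx': 501.135472005082, 'fy': 501.135472005082, 'cx': 316.3543712985311, 'cy': 201.11221207925936, 'extrinsics': array([[-6.88542820e-01, -7.25143408e-01, -8.70765602e-03,
         2.99357050e+02],
       [-4.53984121e-01,  4.40371194e-01, -7.74578356e-01,
         2.41593771e+02],
       [ 5.65514989e-01, -5.29377228e-01, -6.32418016e-01,
         1.16168356e+03],
       [ 0.00000000e+00,  0.00000000e+00,  0.00000000e+00,
         1.00000000e+00]])}
{'time_s': 0.1, 'qpos': array([ 1.21821643,  0.38376642,  0.04382966,  1.59946057, -0.01790104,
        1.16121503, -0.04989056]), 'joint_velocities': array([-4.12997569e-05, -1.40002866e-03,  4.55673964e-04, -3.06555149e-03,
       -3.19405770e-04, -4.18933281e-04, -1.33740433e-04]), 'tau': array([ 3.07198410e-03, -4.34725857e+01,  1.02966215e+00, -2.50454432e+01,
        1.08737251e-02,  5.38853390e-03, -1.22006119e-05]), 'eef_pos': array([ 163.61063003, -628.19548502,  243.983908  ]), 'orientation': array([-1.20897971e-03,  9.91890106e-01,  1.27092522e-01, -2.18332901e-04]), 'wrist_force': array([ 0.46709463,  0.52525281, -0.72854103]), 'ft_torque': array([-0.0085302 , -0.04680443, -0.00806319]), 'gripper_force': 0.0, 'gripper_width': 85.37150298701384}
```

View pics/top0.png

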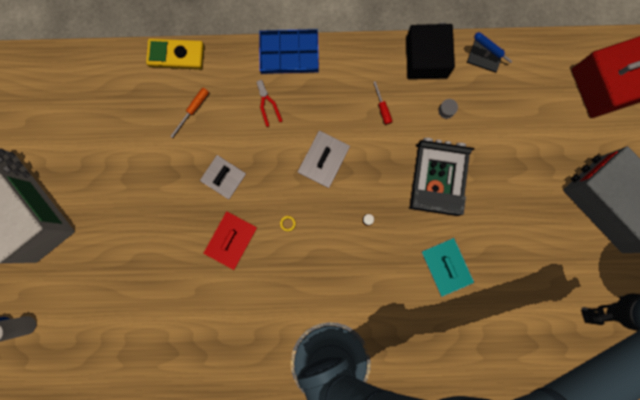

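View pics/side0.png

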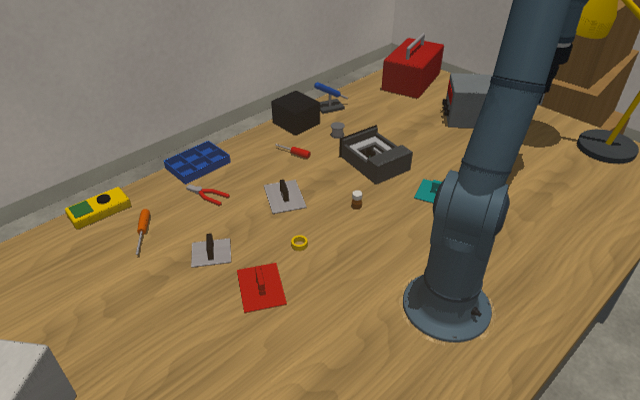

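Candidates: grey plate (324,158), grey plate (223,176), red (231,240) and turquoise (447,267). Red and turquoise are excluded by colour. Of the two grey plates, (324,158) looks longer and so fits the description. I'll confirm it in an enlarged crop.

```bash
cat > h.py <<'E'
import numpy as np,cv2
from rig import bot,cams
P={n:cams.camera_params(n) for n in("top","side")}
def proj(p,X):
    X=np.atleast_2d(X);E=p["extrinsics"];c=X@E[:3,:3].T+E[:3,3]
    return np.c_[p["fx"]*c[:,0]/c[:,2]+p["cx"],p["fy"]*c[:,1]/c[:,2]+p["cy"]]
def ray(p,u):
    E=p["extrinsics"];R=E[:3,:3];d=R.T@[(u[0]-p["cx"])/p["fx"],(u[1]-p["cy"])/p["fy"],1]
    return -R.T@E[:3,3],d/np.linalg.norm(d)
def atz(p,u,z):
    o,d=ray(p,u);return o+d*(z-o[2])/d[2]
def tri(rays):
    A=sum(np.eye(3)-np.outer(d,d) for o,d in rays);b=sum((np.eye(3)-np.outer(d,d))@o for o,d in rays)
    X=np.linalg.solve(A,b);return X,max(np.linalg.norm((np.eye(3)-np.outer(d,d))@(X-o)) for o,d in rays)
E
python3 - <<'E'
from h import *
t=cv2.imread("pics/top0.png");s=cv2.imread("pics/side0.png")
def c(i,x,y,w,h,W,H): return cv2.resize(i[y:y+h,x:x+w],(W,H),interpolation=cv2.INTER_CUBIC)
# top row: covers (180..360,125..215)x... ; scale 4
a=np.hstack([c(t,195,125,160,70,480,210),c(t,400,130,80,93,320,372)[:210]]) if 0 else None
A=c(t,290,125,67,67,400,400);B=c(t,402,130,80,93,344,400)
C=c(s,255,170,60,50,240,200);D=c(s,330,115,90,75,240,200);F=c(t,195,150,55,50,220,200)
m=np.zeros((600,760,3),np.uint8);m[:400,:400]=A;m[:400,400:744]=B;m[400:,:240]=C;m[400:,240:480]=D;m[400:,480:700]=F
cv2.imwrite("pics/crop0.png",m)
hsv=cv2.cvtColor(t,cv2.COLOR_BGR2HSV)
for nm,(x,y,w,h) in dict(long=(290,125,67,67),short=(195,150,55,50)).items():
    r=hsv[y:y+h,x:x+w];k=((r[...,1]<60)&(r[...,2]>90)).astype(np.uint8)
    k=cv2.morphologyEx(k,cv2.MORPH_CLOSE,np.ones((11,11)))
    ct=max(cv2.findContours(k,0,2)[0],key=cv2.contourArea)
    w3=np.array([atz(P["top"],q+[x,y],4)[:2] for q in ct[:,0]],np.float32)
    print(nm,cv2.minAreaRect(w3),cv2.minAreaRect(ct+[x,y]))
E
```

```text
long ((562.966552734375, 8.867408752441406), (102.60953521728516, 144.84115600585938), 61.92216873168945) ((323.0, 161.0), (35.77708435058594, 50.087921142578125), 26.56505012512207)
short ((520.5706176757812, 293.1180419921875), (108.9787368774414, 104.21417999267578), 54.367340087890625) ((223.95945739746094, 177.7567596435547), (37.5479850769043, 36.850502014160156), 35.53767776489258)
```

View pics/crop0.png

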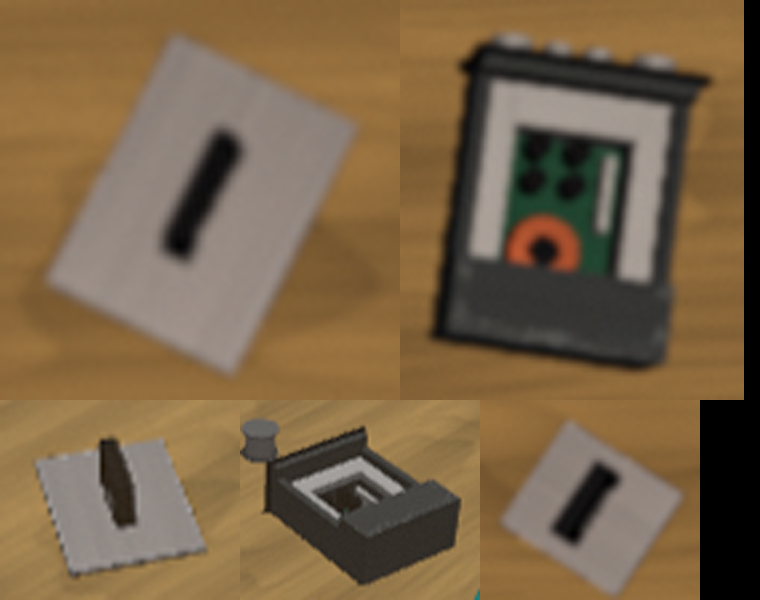

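The crop confirms it: the plate at (324,158) is clearly elongated along its bar, with corners (320,131), (350,146), (329,188) and (298,172). The other, at (223,176), is nearly square and so is the short one. The bay is the case at (441,176), with its lip at the bottom edge (robot side) and the knob panel at the top.

```bash
cat > fit1.py <<'E'
from h import *
from scipy.optimize import least_squares
def pose(q,M):
    c,s=np.cos(q[3]),np.sin(q[3]);return M@np.array([[c,s,0],[-s,c,0],[0,0,1]])+q[:3]
def fit(obs,q0,fixz=False):
    f=lambda q:np.concatenate([(proj(p,pose(q,M))-u).ravel() for p,M,u in obs])
    r=least_squares(f,q0,loss="soft_l1");print(np.round(r.x,3),"deg",np.degrees(r.x[3]).round(2));print(np.round(f(r.x),1));return r.x
E
python3 - <<'E'
from fit1 import *
un=lambda a,s,x,y:(np.array(a,float)+.5)/s-.5+[x,y]
K=np.array([[68,50,5],[68,-50,5],[-68,-50,5],[-68,50,5]],float)
tc=un([(180,37),(357,125),(233,375),(45,283)],400/67,290,125)
sc=un([(38,62),(163,40),(206,150),(70,175)],4,255,170)
E=P["side"];g=proj(E,pose([563,10,0,-.48],K));print(g)
# match side corners to nearest predicted
idx=[int(np.argmin(np.linalg.norm(sc-x,axis=1))) for x in g];print(idx)
for i in range(4):
    X,e=tri([ray(P["top"],tc[i]),ray(E,sc[idx[i]])]);print("tri",X.round(1),round(e,1))
fit([(P["top"],K,tc),(E,K,sc[idx])],[563,10,0,-.48])
B=np.array([[-40,75,28],[-40,-75,28],[-93,75,28],[-93,-75,28],[80,-59,0],[93,75,32]],float)
tb=un([(55,255),(272,285),(35,337),(260,367),(272,103),(80,42)],4.3,402,130)
fit([(P["top"],B,tb)],[540,-310,40,-.1])
for n in("top","side"):print(n,proj(P[n],pose([540,-310,40,-.1],B)).round(1).tolist())
E
```

```text
[[262.52439876 185.98771207]
 [294.68109611 180.27668507]
 [306.28118932 207.65733899]
 [271.98262896 214.18378329]]
[0, 1, 2, 3]
tri [650.3  15.8   2.6] 1.5
tri [604.1 -68.8   4.2] 2.4
tri [485.6  -5.9   1.9] 1.4
tri [531.7  82.7   2.8] 1.7
[ 5.68205e+02  5.84200e+00 -2.50900e+00 -4.97000e-01] deg -28.49
[-0.2 -0.1  1.2  0.7  0.3  0.7  0.6  0.2 -1.2 -0.  -0.3  0.1 -0.3 -0.
 -0.6 -0.2]
[ 5.00661e+02 -3.16974e+02  1.80960e+01 -1.87000e-01] deg -10.72
[-1.8 -1.6  1.9  0.2 -0.  -1.8  2.   0.1 -0.7  1.2 -0.4  0.8]
top [[411.8, 174.4], [467.1, 178.6], [410.6, 193.7], [466.1, 198.0], [460.7, 137.3], [414.9, 126.3]]
side [[354.7, 154.1], [390.2, 137.7], [366.4, 161.8], [402.1, 144.8], [360.9, 131.5], [327.4, 134.9]]
```

Request:
{"method": "drive_tool", "body": {
  "steps": "1 0.044 -0.029 -0.01 0 0 0;1 0.044 -0.029 -0.01 0 0 0;1 0.044 -0.029 -0.01 0 0 0;1 0.044 -0.029 -0.01 0 0 0;1 0.044 -0.029 -0.01 0 0 0;1 0.044 -0.029 -0.01 0 0 0;1 0.043 -0.028 -0.01 0 0 0;1 0.043 -0.028 -0.01 0 0 0;1 0 0 0 0 0 10;1 0 0 0 0 0 10"
}}

```text
time_s: 1.35
eef_pos: [445.0, -316.9, 324.9]
orientation: [-0.0, 0.999, -0.049, -0.0]
wrist_force: [-0.6, 0.1, -0.1]
gripper_width: 85.2
gripper_force: 0.0
```

```bash
python3 - <<'E'
from h import *
import pickle
p=cams.camera_params("wrist");i=cams.get_image("wrist");cv2.imwrite("pics/w1.png",i);pickle.dump(p,open("w1.pkl","wb"))
s=bot.sense();print(s["eef_pos"],s["orientation"],s["time_s"],s["qpos"]);E=p["extrinsics"];print("cam",-E[:3,:3].T@E[:3,3],E[2,:3],p["fx"])
print(proj(p,[[505,-317,40],[568,6,0]]))
E
```

```text
[ 444.57420119 -317.48050846  324.7231567 ] [-2.32975728e-04  9.98695325e-01 -5.10618419e-02 -5.31574332e-04] 1.4 [ 0.72050043  0.13591805 -0.19295928  1.74327682  0.02732077  1.2661557
 -1.15191385]
cam [ 523.80742889 -325.31878993  453.62029755] [-0.31008909  0.03102706 -0.95020107] 288.5354726154064
[[316.73163885 116.96269586]
 [ 95.9903795   93.81212125]]
```

View pics/w1.png

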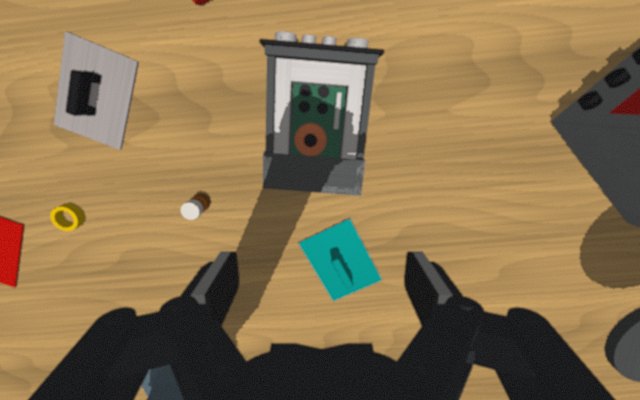

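The wrist view shows the bay at (318,115), lip at (314,172), knob panel at (322,45); the long cover is at upper left (95,90), turquoise decoy at (340,260).

```bash
python3 - <<'E'
import cv2,numpy as np
i=cv2.imread("pics/w1.png")
a=cv2.resize(i[30:205,250:395],None,fx=3.4,fy=3.4,interpolation=cv2.INTER_CUBIC)
b=cv2.resize(i[25:155,45:145],None,fx=3,fy=3,interpolation=cv2.INTER_CUBIC)
m=np.zeros((595,800,3),np.uint8);m[:a.shape[0],:a.shape[1]]=a;m[:390,495:795]=b;cv2.imwrite("pics/c1.png",m)
E
```

```text
(no output)
```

View pics/c1.png

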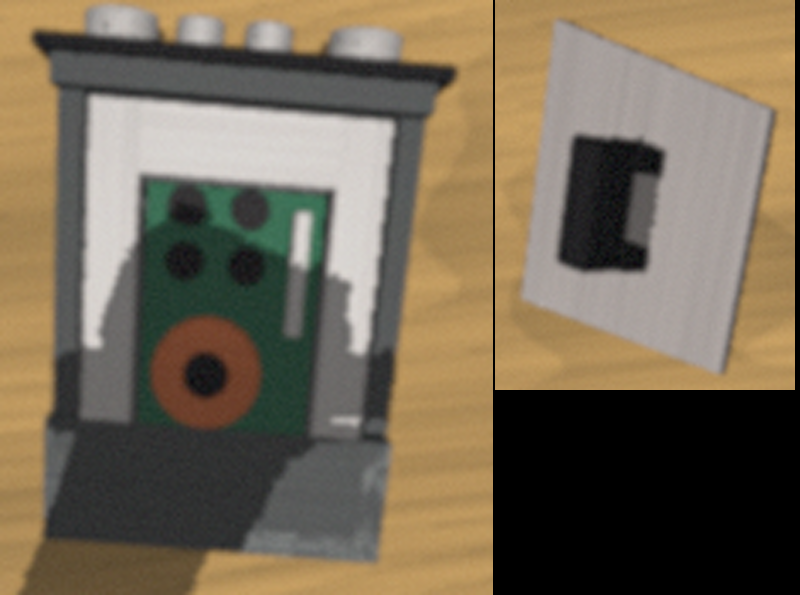

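```bash
python3 - <<'E'
from fit1 import *
import pickle
W=pickle.load(open("w1.pkl","rb"))
un=lambda a,s,x,y:(np.array(a,float)+.5)/s-.5+[x,y]
K=np.array([[68,50,5],[68,-50,5],[-68,-50,5],[-68,50,5]],float)
tc=un([(180,37),(357,125),(233,375),(45,283)],400/67,290,125)
sc=un([(38,62),(163,40),(206,150),(70,175)],4,255,170)
wc=un([(63,20),(280,110),(228,374),(28,297)],3,45,25)
fit([(W,K,wc)],[563,10,0,-.48])
fit([(P["top"],K,tc),(P["side"],K,sc),(W,K,wc)],[563,10,0,-.48])
B=np.array([[-40,75,28],[-40,-75,28],[-93,75,28],[-93,-75,28],[80,-59,0],[80,59,0]],float)
wb=un([(48,417),(390,440),(45,540),(378,562),(396,120),(88,93)],3.4,250,30)
print("bay wrist");fit([(W,B,wb)],[505,-317,40,-.15])
tb=un([(55,255),(272,285),(35,337),(260,367),(272,103)],4.3,402,130)
print("all");fit([(W,B,wb),(P["top"],B[:5],tb)],[505,-317,40,-.15])
E
```

```text
[ 5.68168e+02  6.56100e+00 -3.29500e+00 -4.92000e-01] deg -28.22
[ 0.2 -0.4 -0.2  0.  -0.4 -0.   0.3  0.4]
[ 5.68112e+02  5.94500e+00 -2.48000e+00 -4.94000e-01] deg -28.29
[-0.3 -0.1  1.1  0.6  0.4  0.7  0.6  0.4 -1.3  0.  -0.4  0.1 -0.2 -0.1
 -0.5 -0.1  0.2 -0.5 -0.   0.  -0.4  0.1  0.2  0.3]
bay wrist
[ 4.95476e+02 -3.16431e+02  3.06920e+01 -1.65000e-01] deg -9.43
[-3.4 -1.1  4.9 -0.5 -2.6 -0.2  4.1  0.  -1.4  0.5  1.2  1.9]
all
[ 4.96225e+02 -3.14965e+02  3.12800e+01 -1.71000e-01] deg -9.81
[-4.8 -1.8  3.6 -0.6 -4.2 -0.8  2.6  0.1 -2.1  0.3  0.4  1.1 -1.5 -0.2
  2.8  0.9  0.6 -0.1  3.2  1.  -0.5  1.4]
```

```bash
python3 - <<'E'
from fit1 import *
import pickle
W=pickle.load(open("w1.pkl","rb"))
un=lambda a,s,x,y:(np.array(a,float)+.5)/s-.5+[x,y]
wb=un([(48,417),(390,440),(45,540),(378,562),(396,120),(88,93)],3.4,250,30)
tb=un([(55,255),(272,285),(35,337),(260,367),(272,103)],4.3,402,130)
def f(q,fz):
    h,n=q[4:6];q=q.copy(); 
    if fz:q[2]=40
    B=np.array([[-40,h,28],[-40,-h,28],[n,h,28],[n,-h,28],[80,-59,0],[80,59,0]],float);X=pose(q,B)
    return np.concatenate([(proj(W,X)-wb).ravel(),(proj(P["top"],X[:5])-tb).ravel()])
for fz in(0,1):
    r=least_squares(f,[505,-317,40,-.15,70,-90],args=(fz,),loss="soft_l1",x_scale=[10,10,10,.1,10,10]);print(r.x.round(2),np.degrees(r.x[3]));print(f(r.x,fz).round(1))
# line-of-sight singles: wrist at known heights
for u,z in zip(wb,[68]*4+[40]*2):print(atz(W,u,z).round(1))
for u,z in zip(tb,[68]*4+[40]):print("top",atz(P["top"],u,z).round(1))
E
```

```text
[ 4.9615e+02 -3.1546e+02  3.6160e+01 -1.7000e-01  6.8740e+01 -9.2070e+01] -9.793132666305143
[-0.6 -0.8  0.  -0.2 -0.1 -0.2 -0.9  0.2 -1.2 -0.2  0.2  0.6  1.2 -0.1
  1.2  0.4  3.4 -0.2  1.7  0.2  0.2  1.1]
[ 4.9608e+02 -3.1555e+02 -3.5820e+01 -1.7000e-01  6.8110e+01 -9.1150e+01] -9.810404560085866
[-0.6 -0.3 -0.   0.3 -0.1  0.1 -0.9  0.4 -0.7 -0.5 -0.2  0.2  1.7 -0.2
  1.4  0.2  3.9 -0.7  1.9 -0.2  0.6  0.8]
[ 467.8 -242.3   68. ]
[ 445.5 -375.9   68. ]
[ 417.9 -233.    68. ]
[ 395.2 -368.4   68. ]
[ 564.2 -388.2   40. ]
[ 585.2 -271.3   40. ]
top [ 467.9 -236.9   68. ]
top [ 445.6 -372.2   68. ]
top [ 416.3 -222.3   68. ]
top [ 394.2 -362.1   68. ]
top [ 567.3 -385.9   40. ]
```

Bay at (496,-316), yaw -9.8°: ledge corners come out 119 mm apart (118 given), and the lip and end-wall estimates agree. Measured height is 36-40 mm. Cover at (568,6), yaw -28.3°, z about 0. Moving above the cover now.

Request:
{"method": "drive_tool", "body": {
  "steps": "1 0.0112 -0.0418 0.025 0 0 0;1 0.0112 -0.0418 0.025 0 0 0;1 0.0112 -0.0418 0.025 0 0 0;1 0.0112 -0.0418 0.025 0 0 0;1 0.0112 -0.0418 0.025 0 0 0;1 0.0112 -0.0418 0.025 0 0 0;1 0.0112 -0.0418 0.025 0 0 0;1 0.0112 -0.0418 0.025 0 0 0;1 0 0 0 0 0 10;1 0 0 0 0 0 10",
  "newtons": 70
}}

```text
time_s: 2.65
eef_pos: [564.5, 7.2, 124.1]
orientation: [0.0, 0.975, -0.221, -0.001]
wrist_force: [-0.5, -0.0, -0.4]
gripper_width: 85.6
gripper_force: 0.0
```

Request:
{"method": "drive_tool", "body": {
  "steps": "1 0 0 0 0 0 2.4;1 0 0 0 0 0 0"
}}

```text
time_s: 2.9
eef_pos: [564.9, 6.1, 124.8]
orientation: [0.0, 0.971, -0.239, -0.0]
wrist_force: [-0.2, 0.2, 0.9]
gripper_width: 85.2
gripper_force: 0.0
```

```bash
cat >> h.py <<'E'
from scipy.spatial.transform import Rotation as Ro
def delta(goal,s=None):
    s=s or bot.sense();q=s["orientation"];R=Ro.from_quat(np.roll(q,-1))
    print("pos",s["eef_pos"].round(1),"yaw",np.degrees(np.arctan2(*R.as_matrix()[[1,0],0])).round(2),"zaxis",R.as_matrix()[:,2].round(3),"t",s["time_s"],"w",s["gripper_width"],"F",s["wrist_force"].round(1),"tool delta",R.inv().apply(np.array(goal)-s["eef_pos"]).round(1))
E
python3 - <<'E'
from fit1 import *
delta([568,6,33])
p=cams.camera_params("wrist");i=cams.get_image("wrist")
K=np.array([[68,50,5],[68,-50,5],[-68,-50,5],[-68,50,5]],float)
pr=proj(p,pose([568.1,6,0,np.radians(-28.3)],K)).round(1);print(pr)
B=np.array([[30,0,44],[-30,0,44]]);print(proj(p,pose([568.1,6,0,np.radians(-28.3)],B)))
cv2.polylines(i,[pr.astype(int)],True,(0,0,255),1)
cv2.polylines(i,[proj(p,pose([568.1,6,0,np.radians(-28.3)],B)).astype(int)],True,(0,255,0),1)
cv2.imwrite("pics/w2.png",i)
E
```

```text
pos [564.9   6.1 124.8] yaw -27.68 zaxis [-0.001 -0.    -1.   ] t 2.9 w 85.1525610163403 F [-0.2  0.2  0.9] tool delta [ 2.9 -1.4 91.8]
[[259.  112.3]
 [379.8 113.7]
 [369.5 258.6]
 [266.9 257.7]]
[[318.66953257 168.28395536]
 [318.09304946 241.34678094]]
```

View pics/w2.png

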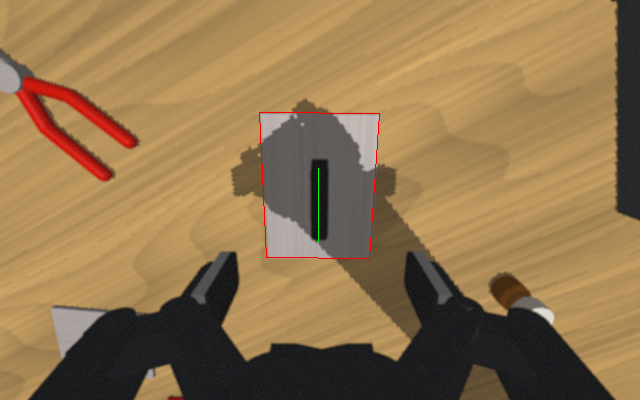

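The model outline lies on the cover, with the bar at (319,200) within 1 mm. I'll descend and grip.

Request:
{"method": "drive_tool", "body": {
  "steps": "1 0.003 -0.001 0.03 0 0 0.6;1 0 0 0.03 0 0 0;1 0 0 0.022 0 0 0;1 0 0 0.009 0 0 0;1 0 0 0 0 0 0;-1 0 0 0 0 0 0;-1 0 0 0 0 0 0;-1 0 0 0 0 0 0;-1 0 0 0 0 0 0;-1 0 0 0 0 0 0",
  "newtons": 70
}}

```text
time_s: 4.2
eef_pos: [568.9, 5.9, 34.9]
orientation: [-0.0, 0.969, -0.245, 0.001]
wrist_force: [-1.3, -0.4, 2.8]
gripper_width: 12.8
gripper_force: 70.8
```

Request:
{"method": "drive_tool", "body": {
  "steps": "-1 0 0 -0.02 0 0 0;-1 0 0 -0.04 0 0 0;-1 0 0 -0.04 0 0 0;-1 0 0 -0.04 0 0 0;-1 0 0 0 0 0 -9.25;-1 0 0 0 0 0 -9.25;-1 0 0 0 0 0 0"
}}

```text
time_s: 5.08
eef_pos: [567.6, 5.6, 174.6]
orientation: [0.0, 0.996, -0.087, -0.0]
wrist_force: [0.2, -0.3, -1.6]
gripper_width: 12.6
gripper_force: 69.9
```

```bash
python3 - <<'E'
from h import *
delta([496,-316,175])
E
```

```text
pos [567.6   5.6 174.6] yaw -10.01 zaxis [-0.001 -0.    -1.   ] t 5.075 w 12.55519421261396 F [ 0.2 -0.3 -1.6] tool delta [-14.6 329.1  -0.4]
```

Request:
{"method": "drive_tool", "body": {
  "steps": "-1 0.001 0.022 0 0 0 0;-1 0.001 0.044 0 0 0 0;-1 0.001 0.044 0 0 0 0;-1 0.001 0.044 0 0 0 0;-1 0.001 0.044 0 0 0 0;-1 0.001 0.044 0 0 0 0;-1 0.001 0.044 0 0 0 0;-1 0 0.022 0 0 0 0;-1 0 0.021 0 0 10 0;-1 0 0 0 0 10 0"
}}

```text
time_s: 6.32
eef_pos: [519.0, -321.0, 174.9]
orientation: [0.016, 0.981, -0.087, 0.176]
wrist_force: [1.3, 1.8, -3.2]
gripper_width: 12.7
gripper_force: 69.9
```

Request:
{"method": "drive_tool", "body": {
  "steps": "-1 0 0 0 0 0 0;-1 0 0 0 0 0 0"
}}

```text
time_s: 6.58
eef_pos: [520.5, -318.5, 175.3]
orientation: [0.015, 0.981, -0.084, 0.173]
wrist_force: [1.4, -0.0, -2.0]
gripper_width: 12.5
gripper_force: 70.0
```

```bash
cat >> h.py <<'E'
O=np.array([496,-316,40.]);psi=np.radians(-9.8);ex=np.array([np.cos(psi),np.sin(psi),0]);ez=np.array([0,0,1.])
def tip2tcp(xt,zt,a,h=34):
    a=np.radians(a);return O+ex*(xt+68*np.cos(a)-h*np.sin(a))+ez*(zt+68*np.sin(a)+h*np.cos(a))
def bayframe(v): 
    v=np.array(v)-O;return np.array([v@ex,v@np.cross(ez,ex),v[2]])
E
python3 - <<'E'
from h import *
g=tip2tcp(-31,60,20);delta(g);s=bot.sense();print(bayframe(s["eef_pos"]))
im=[]
for n in("side","top"):
    i=cams.get_image(n);x,y=(300,80) if n=="side" else (390,110)
    im.append(cv2.resize(i[y:y+120,x:x+120],(400,400),interpolation=cv2.INTER_CUBIC))
cv2.imwrite("pics/s3.png",np.hstack(im))
E
```

```text
pos [ 520.5 -318.5  175.3] yaw -9.81 zaxis [ 0.337 -0.058 -0.94 ] t 6.575 w 12.513247020957513 F [ 1.4 -0.  -2. ] tool delta [-10.    1.7  17.7]
[ 24.56368272   1.69133621 135.28985488]
```

View pics/s3.png

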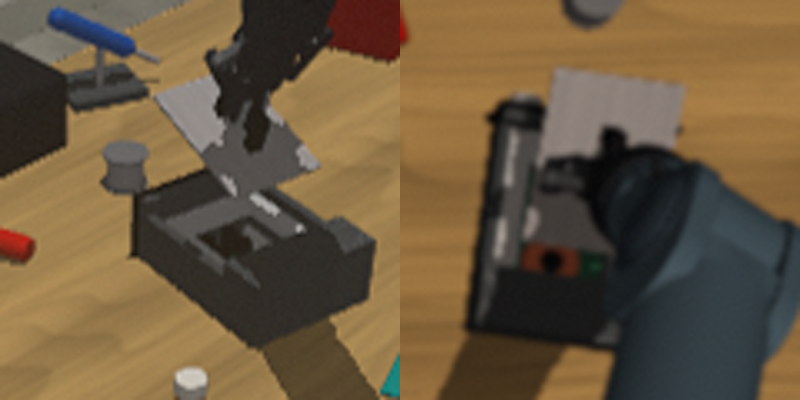

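The cover is tilted the right way, with its lip end (right in the side view) low. I'll check its pose in the grip against the corner pixels.

```bash
python3 - <<'E'
from h import *
s=bot.sense();R=Ro.from_quat(np.roll(s["orientation"],-1)).as_matrix()
C=np.c_[R[:,0],-R[:,1],-R[:,2]];c=s["eef_pos"]-34*C[:,2]
K=np.array([[68,50,5],[68,-50,5],[-68,-50,5],[-68,50,5]],float)@C.T+c
print("c",c,bayframe(c))
for n in P:print(n,proj(P[n],K).round(1).tolist())
pts=[tip2tcp(-31,35,20),tip2tcp(-31,10,20),tip2tcp(-31,4,20)]
p=s["eef_pos"]
for g in pts:print((R.T@(g-p)).round(1));p=g
E
```

```text
c [ 533.73779969 -321.01651252  144.34875297] [ 38.04098397   1.48002093 104.34875297]
top [[437.0, 129.9], [476.4, 135.5], [465.5, 187.6], [427.1, 182.0]]
side [[344.6, 106.9], [370.1, 98.1], [395.3, 128.2], [369.6, 138.1]]
[-20.6   1.5  41.5]
[-8.6 -0.  23.5]
[-2.1 -0.   5.6]
```

Prediction matches the top view to 0.6 px and the side view to about 3 px, so there's no slip. I'll go down into the mouth.

Request:
{"method": "drive_tool", "body": {
  "steps": "-1 -0.007 0.0015 0.014 0 0 0;-1 -0.007 0 0.014 0 0 0;-1 -0.0066 0 0.0135 0 0 0;-1 -0.0043 0 0.0118 0 0 0;-1 -0.0043 0 0.0117 0 0 0;-1 -0.0021 0 0.0056 0 0 0;-1 0 0 0 0 0 0;-1 0 0 0 0 0 0"
}}

```text
time_s: 7.68
eef_pos: [513.7, -320.4, 97.8]
orientation: [0.015, 0.981, -0.085, 0.173]
wrist_force: [-0.1, -0.6, -2.8]
gripper_width: 12.9
gripper_force: 70.1
```

```bash
python3 - <<'E'
from h import *
s=bot.sense();R=Ro.from_quat(np.roll(s["orientation"],-1)).as_matrix();p=s["eef_pos"]
delta(tip2tcp(-66,4,20));print(bayframe(p)-bayframe(tip2tcp(-31,4,20)))
C=np.c_[R[:,0],-R[:,1],-R[:,2]];print("c",bayframe(p-34*C[:,2]), "tip",bayframe(p-34*C[:,2]-68*C[:,0]))
im=[]
for n in("side","wrist"):
    i=cams.get_image(n)
    im.append(cv2.resize(i[90:190,310:410],(400,400),interpolation=cv2.INTER_CUBIC) if n=="side" else cv2.resize(i,(400,250)))
m=np.zeros((400,800,3),np.uint8);m[:,:400]=im[0];m[:250,400:]=im[1];cv2.imwrite("pics/s4.png",m)
E
```

```text
pos [ 513.7 -320.4   97.8] yaw -9.89 zaxis [ 0.338 -0.059 -0.939] t 7.675 w 12.873526900033495 F [-0.1 -0.6 -2.8] tool delta [-29.5  -1.3 -12.2]
[-3.08579774 -1.31566537 -1.38430648]
c [29.84662963 -1.35116766 25.88523351] tip [-34.02806229  -1.25363985   2.56112107]
```

View pics/s4.png

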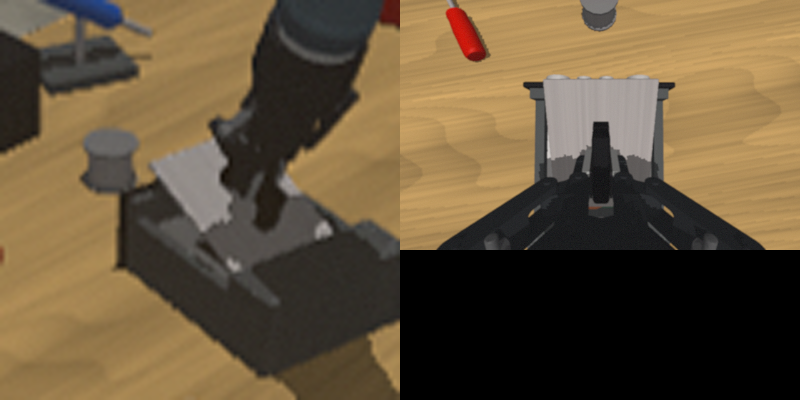

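The low end is in the mouth between the side walls, with no contact force. I'll slide it in under the lip.

Request:
{"method": "drive_tool", "body": {
  "steps": "-1 -0.0075 -0.001 -0.003 0 0 0;-1 -0.0075 0 -0.003 0 0 0;-1 -0.0075 0 -0.0029 0 0 0;-1 -0.0072 0 -0.0028 0 0 0;-1 0 0 0 0 0 0"
}}

```text
time_s: 8.4
eef_pos: [480.8, -313.7, 97.8]
orientation: [0.015, 0.981, -0.085, 0.173]
wrist_force: [-0.4, -0.1, -2.1]
gripper_width: 12.5
gripper_force: 70.1
```

```bash
python3 - <<'E'
from h import *
s=bot.sense();R=Ro.from_quat(np.roll(s["orientation"],-1)).as_matrix();p=s["eef_pos"]
C=np.c_[R[:,0],-R[:,1],-R[:,2]];print(s["wrist_force"],"c",bayframe(p-34*C[:,2]), "tip",bayframe(p-34*C[:,2]-68*C[:,0]),"yaw",np.degrees(np.arctan2(R[1,0],R[0,0])))
a=np.degrees(np.arcsin(C[2,0]));print(a)
# level about the tip
for b in (14,8,3,0):
    g=tip2tcp(-66,3,b); Rt=R.T@(g-p);print(b,Rt.round(1),"turn y",round(b-a,1));p=g;R=R@Ro.from_euler("y",b-a,degrees=True).as_matrix();a=b
E
```

```text
[-0.39361841 -0.08550491 -2.05825693] c [-3.75594232 -0.30183365 25.87583134] tip [-67.67633353  -0.12882211   2.6776923 ] yaw -9.955080511610971
19.946899130526244
14 [ 4.8 -0.3  7.5] turn y -5.9
8 [ 3.2 -0.   7.3] turn y -6
3 [ 2.7 -0.   6.1] turn y -5
0 [ 1.7 -0.   3.6] turn y -3
```

Request:
{"method": "drive_tool", "body": {
  "steps": "-1 0.0048 0 0.0075 0 -5.9 0;-1 0.0032 0 0.0073 0 -6 0;-1 0.0027 0 0.0061 0 -5 0;-1 0.0017 0 0.0036 0 -3 0;-1 0 0 0 0 0 0;-1 0 0 0 0 0 0"
}}

```text
time_s: 9.15
eef_pos: [498.8, -316.7, 77.1]
orientation: [0.0, 0.996, -0.086, 0.001]
wrist_force: [-0.6, 0.6, -3.0]
gripper_width: 12.3
gripper_force: 69.9
```

```bash
python3 - <<'E'
from h import *
s=bot.sense();R=Ro.from_quat(np.roll(s["orientation"],-1)).as_matrix();p=s["eef_pos"]
C=np.c_[R[:,0],-R[:,1],-R[:,2]];print(s["wrist_force"],"c",bayframe(p-34*C[:,2]), "tip",bayframe(p-34*C[:,2]-68*C[:,0]),"yaw",np.degrees(np.arctan2(R[1,0],R[0,0])),C[:,2])
E
```

```text
[-0.55221718  0.62499736 -2.97633322] c [ 2.98759867 -0.16011533  3.07137678] tip [-6.50121011e+01 -2.86502590e-02  2.91791265e+00] yaw -9.910770844174037 [-2.23711794e-03  3.08470160e-04  9.99997450e-01]
```

Level, 3 mm above the ledge, and free. I'll lower it until contact.

Request:
{"method": "drive_tool", "body": {
  "steps": "-1 -0.002 0 0.001 0 0 0;-1 0 0 0.001 0 0 0;-1 0 0 0.001 0 0 0;-1 0 0 0 0 0 0"
}}

```text
time_s: 9.65
eef_pos: [496.8, -316.6, 74.9]
orientation: [0.0, 0.996, -0.087, 0.001]
wrist_force: [-3.5, 0.9, 3.1]
gripper_width: 12.6
gripper_force: 70.9
```

Contact at TCP z 74.9, which is ledge 40 plus the 34.9 grip height. I'll release and retreat straight up.

Request:
{"method": "drive_tool", "body": {
  "steps": "0.1 0 0 0 0 0 0;0.1 0 0 0 0 0 0;0.1 0 0 0 0 0 0;0.1 0 0 0 0 0 0;0.1 0 0 -0.01 0 0 0;0.1 0 0 -0.03 0 0 0;0.1 0 0 -0.05 0 0 0;0.1 0 0 -0.05 0 0 0;0.1 0 0 -0.05 0 0 0;0.1 0 0 0 0 0 0"
}}

```text
time_s: 10.9
eef_pos: [500.2, -317.9, 271.2]
orientation: [0.003, 0.996, -0.086, 0.007]
wrist_force: [0.1, -0.2, -0.7]
gripper_width: 46.9
gripper_force: 0.0
```

```bash
python3 - <<'E'
from fit1 import *
p=cams.camera_params("wrist");i=cams.get_image("wrist");s=cams.get_image("side")
K=np.array([[68,50,5],[68,-50,5],[-68,-50,5],[-68,50,5]],float)
B=np.array([[80,59,0],[80,-59,0],[-40,-75,28],[-40,75,28]],float)
q=[496.5,-316,40,np.radians(-9.8)]
k=proj(p,pose(q,K));print(k.round(0).tolist())
cv2.polylines(i,[k.astype(int)],True,(0,0,255),1);cv2.polylines(i,[proj(p,pose(q,B)).astype(int)],True,(0,255,0),1)
m=np.zeros((400,800,3),np.uint8);m[:,:500]=i[:,70:570];m[:300,500:]=cv2.resize(s[90:190,310:410],(300,300));cv2.imwrite("pics/f.png",m);print(bot.sense()["wrist_force"])
E
```

```text
[[277.0, 119.0], [361.0, 118.0], [357.0, 224.0], [282.0, 224.0]]
[-0.01695393  0.37154488 -0.09036438]
```

View pics/f.png

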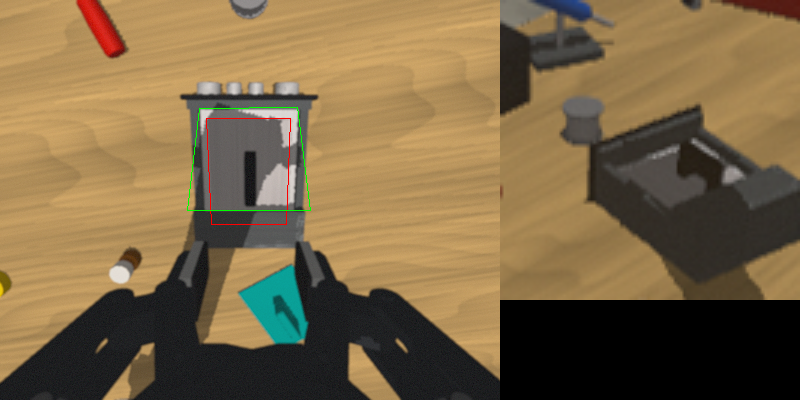

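The cover lies flat in the bay with its end under the lip. The bar is upright at (250,178), lined up with the bay, and the gripper is clear. Handing in.

```bash
python3 -c "
from rig import close_job
print(close_job())"
```

```text
the job is handed in; nothing more can be done
None
```

The long cover lies flat in the amplifier bay with one end under the lip and its grip bar up. The gripper is clear, the short cover was never touched, and the job was handed in at about 11 s; no verdict was returned.

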